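# Third hand at the vee fixture

## Robot

A 6-joint arm with a two-finger parallel gripper is mounted at the origin on the work surface. World frame = base frame: x ahead of the robot, y to its left, z up, the work surface at z = 0. Lengths are in m, angles in degrees, forces in N, time in s.
With the tool pointing down it reaches from about 0.4 to 0.825 m from the base axis. Payload 7 kg.
Tool frame: the origin (TCP) lies midway between the tips of the shut fingers; the grasp point (between the pads) lies r.tcp_to_grasp behind it (r.tcp_to_grasp is the distance from the TCP to the grasp point, in m); x points along the fingers, y is the direction in which the jaws open and shut, and the axes are right-handed (so a half turn about x gives the same grasp; the last joint's range is limited). The gripper opens to 88 mm and grips with 3 to 60 N. Pads are 19 mm wide; open, the fingers measure 130 mm over their backs; the gripper's body (78 mm by 193 mm) begins 47 mm behind the grasp point.
Start: joints at [88.184, 20.546, 0.682, 0, -70.136, -16.507], TCP at [0.212, 0.641, 0.227] pointing down, gripper open.
Joint ranges: [-176.03, 176.03], [-82.01, 121.73], [-58.28, 71.71], [-173.87, 95.51], [-174.79, -0.11], [-173.66, 173.66]. Speed limits (degrees/s): [136.94, 136.94, 172.46, 180, 180, 180].

## Interface

Orientations are given as [roll, pitch, yaw] about the fixed x, y, z axes, in that order (R = Rz(yaw) Ry(pitch) Rx(roll)).
In Python, from plant import r gives the robot as it stands.
- The arm moves only by the tool carry_out, never from a script. Its argument "moves" is a list of rows, each a list of 7 numbers: the shift along the world's x, y, z in mm, then the turn, a rotation vector about the world's x, y, z in rad, then the opening in per cent of the stroke, from 0 (shut) to 100 (fully open). In form: [[x, y, z, wx, wy, wz, claw], ...]. A call has 1 to 5 rows; each row is the pose to reach, as a shift and turn from the pose commanded when the call began; what a row does not reach only later rows make up. A row lasts 1/10 s, in which the tool goes at most 50 mm and 8.59 degrees, less where a joint would pass 70% of its speed; a pose out of reach is approached as far as the arm can. A call with a gripper value outside its range is refused whole. The fingers move at their own pace and stop on an object; "squeeze" is the grip in N (left out, the last holds). Time passes only in rows, so rows that repeat a pose let the fingers close. It gives the time, the measured TCP pose, the force and the opening at its end, in the units of the state.
- r.get_state(): the state, without advancing time (a new reading comes with each control period).
- r.capture(name): name is "side" or "top" or "wrist"; returns the picture (420x560x3 uint8, blue, green, red); there is no depth.
- r.camera_params(name): a dict with "K" (3x3 intrinsics, pixels), "rvec" (rotation vector, rad) and "tvec" (3), from world to camera coordinates, as OpenCV has them. Camera axes: x right, y down, z forward; pixel columns grow to the right and rows downward; lengths in m; the calibration is good to about 2 mm. The wrist camera is an equidistant fisheye: a pixel r from the principal point sees the ray r / f radians off the axis. A picture is of the moment at which its call begins: read the wrist's pose just before it. camera_params takes no time and is no camera call; for the wrist camera it gives the pose at the moment of the call.
- r.close_job(): hands the job in, once; it reports no verdict.
The state is a dict: "time_s": time; "joints": joint angles; "qd": joint speeds; "joint_torque": joint torques, N m; "tcp_pos": TCP position; "eef_rot": TCP orientation; "contact_force": force on the tool from outside, world axes, zero at the start; "moment": the same for the moment, N m; "gripper_width": finger opening in m.
Only numpy, scipy, OpenCV 4.12 (cv2) and the standard library are available. Lean on these libraries where they do the work, as an engineer would, in place of code of your own. Each camera call takes 0.05 s, during which the arm holds its last target. There are 200 camera calls.

## Task

Take the loose lid off the parts tub by its finger pull and lay it flat on the bench, right way up and not dropped. Then lift the steel sleeve out of the tub, stand it upright on the vee fixture's base plate and press it home into the vee, against both faces, with a steady push of about 12 N, a few newtons either way, and finish while still holding and pressing it so, because your workmate will then screw the clamp bridge on. Do not drop or topple the sleeve, and leave the bridge, the wrench and the finished sleeves where they are.

Things in the scene. Friction and masses are not known exactly. Their poses are not given: they have to be found in the camera images.
- tub: open-topped aluminium tub, fixed to the bench, on the left or the right; 170 (x) by 160 (y) by 105 mm high outside, walls and floor 4 mm. The lid's finger pull is at its -x edge, towards the robot. Origin: centre of its underside, on the bench; z up
- lid: loose aluminium lid, 0.2 kg, axes along the tub's. Plate 182 (x) by 172 (y) by 4 mm on a flange 156 by 146 mm, 8 mm deep, inside the rim with 3 mm play a side. A black finger pull, 10 mm thick (x), 50 wide (y), stands 24 mm up from the plate at lid x = -80 mm, y = 0. Origin: centre of the flange's underside (plate z = 8 to 12 mm, pull's top 36); 97 mm above the bench when seated, 0 when laid on it
- sleeve: round steel sleeve, 42 mm outside diameter, 90 mm high, about 0.4 kg, a brass bush inside 7 mm below its top edge (nothing can enter it deeper). It stands upright inside the tub, within about 10 mm of its middle, hidden by the lid. Origin: centre of its lower end; z along its axis
- fixture: vee fixture bolted to the bench, on the other side from the tub. Dark steel base plate 12 mm thick, from x = -65 to +75, y = -60 to +60 mm in its own frame. Origin: on the bench, under the axis of a sleeve that is home in the vee. The vee's mouth opens towards its +x (far side of the bench): the sleeve is pressed home towards its -x
- vee_block: rigid aluminium vee block with hardened steel faces, fixed on the base plate: a 90 degree upright vee 17 mm deep and 34 mm wide at the mouth, 50 mm high (top 62 mm above the bench), 96 mm wide (y). Its front face (the mouth's plane) lies at fixture x = -13 mm, its back at x = -46 mm. Its origin is that of the fixture, 12 mm higher
- pad_left: the steel face of the vee on the fixture's +y side, 24 mm wide, part of the vee block, at 45 degrees to the push, so that each face carries 0.5 to 0.7 of a push along the fixture's -x and the two together 1 to 1.4 of it; drag on the base plate takes its share off. Same origin as the vee block
- pad_right: the same on the fixture's -y side; same origin as the vee block
- seat (a point): the point on the top of the base plate where the centre of the sleeve's lower end lies when the sleeve is home, touching both faces of the vee; 12 mm above the bench, at fixture x = 0, y = 0
- bridge: clamp bridge lying on the bench on the mouth side of the fixture, about 115 mm from the seat: dark steel bar 96 by 24 by 8 mm with two feet and two screws pointing up, 44 mm high; leave it. Origin: centre of its underside
- wrench: red-handled ratchet wrench, 220 mm long, lying on the bench towards the far edge; leave it. Origin: near its middle, on the bench
- done_sleeve_a: finished sleeve, 42 by 90 mm, standing on the bench towards the far edge; leave it. Origin: centre of its lower end
- done_sleeve_b: a second finished sleeve like it beside it; leave it. Origin: centre of its lower end
Mind the look-alikes: they are no part of the job. Of the things that look like the fixture, the largest one is meant.

How it is judged (in metres and radians):
On the way, in this order (a step that is already met when the one before it is completed fails the run):
1. the lid lies flat on the bench, let go (height (world z) of lid below 0.008 m and angle between lid's own z axis and vertical below 0.06 rad and contact force between the fingers and lid below 0.1 N and linear speed of lid below 0.03 m/s), for 0.2 s.
2. the sleeve stands upright on the fixture's base plate in front of the vee or in it (z of sleeve in the frame of seat between -0.002 and 0.002 m and horizontal distance between sleeve and seat below 0.06 m and angle between sleeve's own z axis and vertical below 0.1 rad), for 0.1 s.
At the end, for the whole second after the job is handed in: Through the last second the fingers hold the sleeve upright (3 deg), on the base plate (2 mm), axis within 3 mm of the seat; its forces on the two vee faces add up to 6 to 24 N (a push of about 12 N gives 12 to 17), each over 1 N; lid flat on the bench, right way up (8 mm, 3.4 deg) (height (world z) of lid below 0.008 m and angle between lid's own z axis and vertical below 0.06 rad and horizontal distance between sleeve and seat below 0.003 m and z of sleeve in the frame of seat between -0.002 and 0.002 m and angle between sleeve's own z axis and vertical below 0.05 rad and linear speed of sleeve below 0.01 m/s and contact force between sleeve and vee_block between 6 and 24 N and contact force between the fingers and sleeve above 2 N and contact force between sleeve and pad_left above 1 N and contact force between sleeve and pad_right above 1 N); the arm keeps its last pose, push and grip.
It fails at once if the lid or the sleeve dropped or thrown ((linear speed of lid above 0.7 m/s and contact force between the fingers and lid below 0.05 N) or (linear speed of sleeve above 0.7 m/s and contact force between the fingers and sleeve below 0.05 N)).
It fails at once if the sleeve toppled (angle between sleeve's own z axis and vertical above 0.7 rad).
It fails at once if the bridge, the wrench or a finished sleeve pushed more than 20 mm (distance of any of bridge, wrench, done_sleeve_a, done_sleeve_b from where it was at the start of the episode above 0.02 m).
It also fails if it takes over 64 s, if anything falls off the work surface, if the arm or the gripper's body presses on something with over 40 N, if the wrist force passes 120 N, or if a joint passes its speed limit or range.

## Working session

There is one attempt and no reset: what is moved stays moved. The work goes in short steps, Python scripts to look and compute and a tool call to move; the robot and the scene stay as the last step left them, time stands still between calls to the robot, and variables do not carry over. Pictures are saved under pics/ and viewed, about 8 in all and at most 12, crops included, and the job is handed in when it is done.

Besides the shell and the picture viewer there is one more tool, called after "Request:" by a JSON object that holds its "name" and its "arguments". carry_out: Moves the arm, as the interface text tells. Its arguments: {"type":"object","properties":{"moves":{"type":"array"},"squeeze":{"type":"number"}},"required":["moves"]}

```bash
mkdir -p pics; ls; python3 - <<'E'
from plant import r
import cv2,numpy as np
s=r.get_state();print({k:np.round(v,3) for k,v in s.items()}, r.tcp_to_grasp)
for n in("top","side"):
    i=r.capture(n);cv2.imwrite(f"pics/{n}0.png",i)
    p=r.camera_params(n);print(n,p)
E
```

```text
pics
{'time_s': np.float64(0.0), 'joints': array([ 8.8184e+01,  2.0592e+01,  6.3300e-01, -2.1000e-02, -7.0134e+01,
       -1.6506e+01]), 'qd': array([-0.042, -0.029, -0.123,  0.002,  0.088, -0.03 ]), 'joint_torque': array([ 0.0000e+00, -5.8271e+01,  2.9307e+01,  6.9970e+00,  7.0000e-03,
       -0.0000e+00]), 'tcp_pos': array([0.212, 0.64 , 0.226]), 'eef_rot': array([  94.775,   89.904, -103.555]), 'contact_force': array([-0.551,  0.376,  1.202]), 'moment': array([-0.038,  0.008, -0.026]), 'gripper_width': np.float64(0.088)} 0.0188
top {'K': array([[404.50706418,   0.        , 279.96203236],
       [  0.        , 404.50706418, 201.69680858],
       [  0.        ,   0.        ,   1.        ]]), 'rvec': array([ 2.17317675, -2.18180848,  0.1534261 ]), 'tvec': array([0.04805145, 0.55714258, 0.93023714])}
side {'K': array([[420.84562047,   0.        , 280.39177963],
       [  0.        , 420.84562047, 216.50357379],
       [  0.        ,   0.        ,   1.        ]]), 'rvec': array([ 2.26796853, -0.04856522,  0.03725634]), 'tvec': array([-0.53741767,  0.10371174,  0.98893632])}
```

View pics/top0.png

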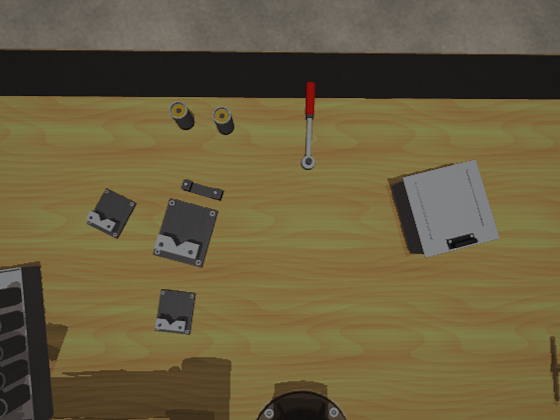

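View pics/side0.png

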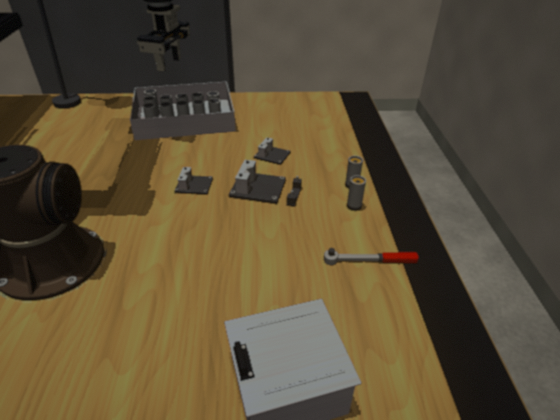

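The top view shows the tub and lid at (445,210), with the black pull at (462,241). Three things look like the fixture: large (187,233), small (111,213) and small (175,312). The one with the bridge at (203,190) beside it is the largest, so I choose (187,233). Next I'll take close crops to check that and measure corners.

```bash
python3 - <<'E'
import cv2,numpy as np
def crop(n,x,y,w,h,k): return cv2.resize(cv2.imread(f"pics/{n}0.png")[y:y+h,x:x+w],None,fx=k,fy=k,interpolation=cv2.INTER_CUBIC)
a=crop("top",145,175,90,100,6);b=crop("top",385,155,120,110,5)
a=cv2.convertScaleAbs(a,alpha=2.2)
cv2.imwrite("pics/c_fix.png",a);
s=crop("side",220,150,90,60,5);t=crop("side",215,295,145,125,5)
s=cv2.convertScaleAbs(s,alpha=1.8)
cv2.imwrite("pics/c_lid.png",b)
E
```

```text
(no output)
```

View pics/c_fix.png

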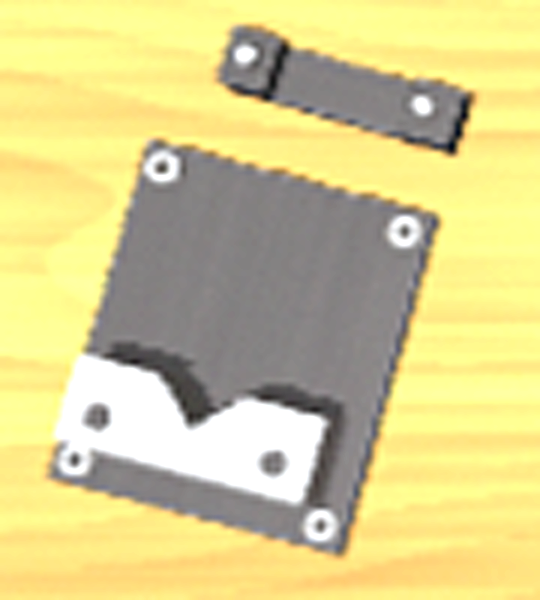

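View pics/c_lid.png

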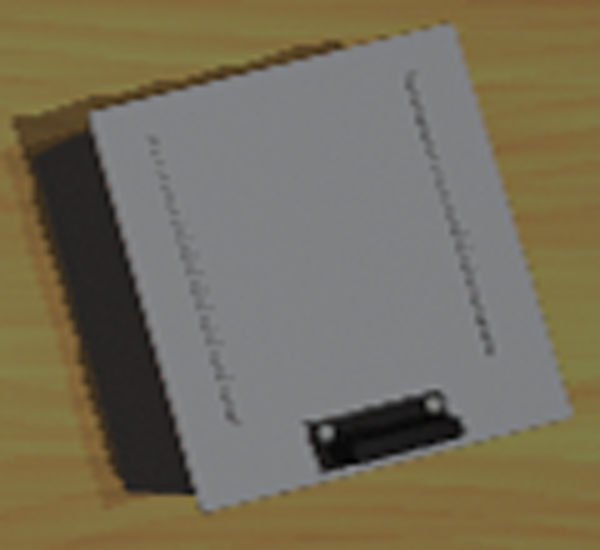

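The crops confirm the large fixture: base corners at crop (150,143), (438,215), (345,550), (52,470), and the vee vertex at (192,425). The lid corners are at (90,112), (453,25), (572,412), (207,510), with the pull on the robot side. Next I'll fit the poses.

```bash
cat > h.py <<'E'
import cv2,numpy as np
from scipy.optimize import least_squares
from scipy.spatial.transform import Rotation as R
from plant import r
def proj(n,P):
    p=r.camera_params(n);return cv2.projectPoints(np.float64(P),p["rvec"],p["tvec"],p["K"],None)[0][:,0]
def place(q,M):
    c,s=np.cos(q[2]),np.sin(q[2]);M=np.float64(M)
    return np.c_[q[0]+c*M[:,0]-s*M[:,1],q[1]+s*M[:,0]+c*M[:,1],M[:,2]]
def fit(n,M,px,q0):
    f=least_squares(lambda q:(proj(n,place(q,M))-px).ravel(),q0,loss='soft_l1')
    return f.x,(proj(n,place(f.x,M))-px)
E
python3 - <<'E'
from h import *
un=lambda P,x,y,k:(np.float64(P)+.5)/k-.5+[x,y]
mm=1e-3
M=np.array([[75,60,12],[75,-60,12],[-65,-60,12],[-65,60,12],[-13,48,62],[-13,-48,62],[-46,-48,62],[-46,48,62],[-30,0,62]])*mm
px=un([(150,143),(438,215),(345,550),(52,470),(83,355),(328,422),(303,500),(55,437),(192,425)],145,175,6)
q,e=fit("top",M,px,[.55,.25,0]);print("fix",q,np.degrees(q[2]));print(e.round(1).tolist())
L=np.array([[91,86,109],[91,-86,109],[-91,-86,109],[-91,86,109]])*mm
px=un([(90,112),(453,25),(572,412),(207,510)],385,155,5)
l,e=fit("top",L,px,[.55,-.4,0]);print("lid",l,np.degrees(l[2]));print(e.round(1).tolist())
# cross-check on side view
F=place(q,M);S=cv2.imread("pics/side0.png")
for p in np.r_[proj("side",F),proj("side",place(l,L)),proj("side",place(l,np.array([[-80,25,133],[-80,-25,133]])*mm))]: cv2.circle(S,tuple(int(round(v*16)) for v in p),16,(0,255,0),-1,shift=4)
a=cv2.resize(S[150:215,215:315],None,fx=5,fy=5);b=cv2.resize(S[295:415,215:365],None,fx=2.2,fy=2.2)
b=cv2.copyMakeBorder(b,0,0,0,a.shape[1]-b.shape[1],cv2.BORDER_CONSTANT)
cv2.imwrite("pics/chk.png",np.vstack([cv2.convertScaleAbs(a,alpha=1.6),b]))
E
```

```text
fix [ 0.4829263   0.27226837 -0.26211936] -15.018332770442498
[[0.0, -1.2], [0.2, -0.5], [-0.3, 0.7], [-0.5, 1.1], [-0.2, -0.5], [0.1, -0.8], [0.2, 0.5], [0.3, 0.1], [0.1, 0.6]]
lid [ 0.53590369 -0.32837876  0.24421142] 13.992283451600171
[[-0.4, -0.2], [0.2, -1.2], [0.9, 0.5], [-0.5, 0.5]]
```

View pics/chk.png

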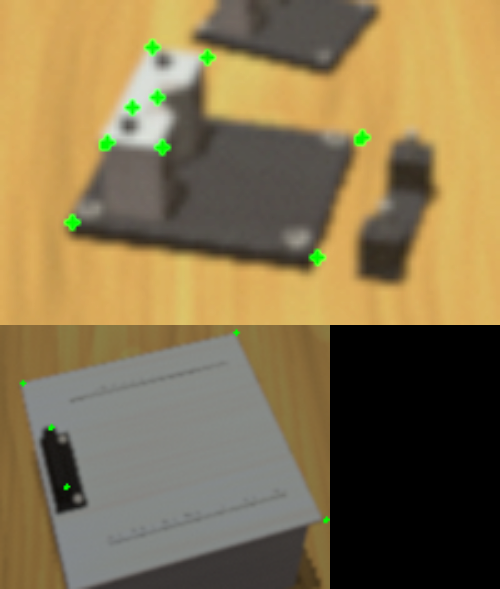

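The fit agrees with the side view. The fixture is at (0.483, 0.272) with yaw -15°, and the lid is at (0.536, -0.328) with yaw 14°. Next I'll work out the transfer to the lid pull.

```bash
cat >> h.py <<'E'
FIX=np.array([.4829,.2723,np.radians(-15.0)]);LID=np.array([.5359,-.3284,np.radians(14.0)])
def rot(): return R.from_euler('xyz',r.get_state()["eef_rot"],degrees=True).as_matrix()
def go(p,yaw):
    "shift mm and turn to TCP at p, pointing down, jaw axis along yaw (deg), both choices"
    s=r.get_state();print("t",round(s["time_s"],2),"tcp",(s["tcp_pos"]*1e3).round(1),"j",s["joints"].round(1),"F",s["contact_force"].round(1),"w",round(s["gripper_width"]*1e3,1))
    print("shift",((np.array(p)-s["tcp_pos"])*1e3).round(1))
    for a in(yaw,yaw+180):
        y=np.array([np.cos(np.radians(a)),np.sin(np.radians(a)),0]);x=np.array([0,0,-1.]);G=np.c_[x,y,np.cross(x,y)]
        print("turn",R.from_matrix(G@rot().T).as_rotvec().round(4))
E
python3 - <<'E'
from h import *
p=place(LID,np.array([[-.080,0,.150]]))[0];print(p);go(p,14)
print("jaw y",rot()[:,1])
E
```

```text
[ 0.45827634 -0.34775375  0.15      ]
t 0.1 tcp [212.1 640.4 225.7] j [ 88.2  20.6   0.6  -0.  -70.1 -16.5] F [-0.6 -0.1  0.1] w 87.9
shift [ 246.2 -988.1  -75.7]
turn [1.200e-03 1.300e-03 2.135e+00]
turn [ 1.1000e-03 -1.0000e-03 -1.0066e+00]
jaw y [-0.31446579 -0.94926767  0.0014655 ]
```

Request:
{"name": "carry_out", "arguments": {"moves": [[28, -41, 0, 0, 0, -0.046, 60], [56, -82, 0, 0, 0, -0.092, 60], [84, -123, 0, 0, 0, -0.138, 60], [112, -164, 0, 0, 0, -0.184, 60], [140, -205, 0, 0, 0, -0.23, 60]]}}

```text
time_s: 0.6
tcp_pos: [0.3528, 0.4338, 0.2263]
eef_rot: [93.2, 90.0, -118.4]
contact_force: [0.9, 0.1, 0.3]
gripper_width: 0.0552
```

Request:
{"name": "carry_out", "arguments": {"moves": [[28, -41, 0, 0, 0, -0.046, 60], [56, -82, 0, 0, 0, -0.092, 60], [84, -123, 0, 0, 0, -0.138, 60], [112, -164, 0, 0, 0, -0.184, 60], [140, -205, 0, 0, 0, -0.23, 60]]}}

```text
time_s: 1.1
tcp_pos: [0.4928, 0.2289, 0.2266]
eef_rot: [-9.6, 90.0, 125.6]
contact_force: [0.9, 0.5, -0.3]
gripper_width: 0.0525
```

Request:
{"name": "carry_out", "arguments": {"moves": [[-3, -48, 0, 0, 0, -0.046, 50], [-6, -96, 0, 0, 0, -0.092, 50], [-9, -144, 0, 0, 0, -0.138, 50], [-12, -192, 0, 0, 0, -0.184, 50], [-15, -240, 0, 0, 0, -0.23, 50]]}}

```text
time_s: 1.6
tcp_pos: [0.4765, -0.0111, 0.2265]
eef_rot: [-25.4, 90.0, 96.7]
contact_force: [0.6, -0.7, -0.6]
gripper_width: 0.0438
```

Request:
{"name": "carry_out", "arguments": {"moves": [[-3, -48, 0, 0, 0, -0.046, 50], [-6, -96, 0, 0, 0, -0.092, 50], [-9, -144, 0, 0, 0, -0.138, 50], [-12, -192, 0, 0, 0, -0.184, 50], [-15, -240, 0, 0, 0, -0.23, 50]]}}

```text
time_s: 2.1
tcp_pos: [0.4616, -0.2511, 0.2265]
eef_rot: [-54.0, 90.0, 54.9]
contact_force: [1.1, 0.1, 0.8]
gripper_width: 0.0436
```

```bash
python3 - <<'E'
from h import *
p=place(LID,np.array([[-.080,0,.150]]))[0];go(p,14)
E
```

```text
t 2.1 tcp [ 461.6 -251.1  226.5] j [ -7.1   6.4 -18.1  -0.  -65.5  26. ] F [1.1 0.1 0.8] w 43.6
shift [ -3.3 -96.6 -76.5]
turn [-2.0000e-04 -2.0000e-04  3.0567e+00]
turn [-0.0001  0.0001 -0.0849]
```

Request:
{"name": "carry_out", "arguments": {"moves": [[-1, -40, -10, 0, 0, -0.04, 50], [-3, -80, -30, 0, 0, -0.085, 50], [-3, -97, -55, 0, 0, -0.085, 50], [-3, -97, -66, 0, 0, -0.085, 50], [-3, -97, -66, 0, 0, -0.085, 50]]}}

```text
time_s: 2.6
tcp_pos: [0.4577, -0.3458, 0.1584]
eef_rot: [51.9, 89.7, 155.9]
contact_force: [-1.2, 1.0, 1.1]
gripper_width: 0.0437
```

```bash
python3 - <<'E'
from h import *
p=r.camera_params("wrist");print(p)
i=r.capture("wrist");np.savez("w1.npz",**p);cv2.imwrite("pics/w1.png",i)
E
```

```text
{'K': array([[325.1922621 ,   0.        , 274.85701626],
       [  0.        , 325.1922621 , 205.87314117],
       [  0.        ,   0.        ,   1.        ]]), 'rvec': array([-0.37354815,  3.03873895,  0.48154561]), 'tvec': array([0.35914134, 0.40655658, 0.46512327])}
```

View pics/w1.png

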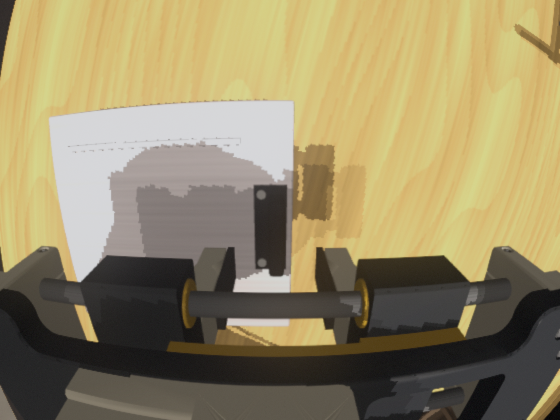

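```bash
cat >> h.py <<'E'
def wproj(p,P):
    Q=R.from_rotvec(p["rvec"]).apply(np.float64(P))+p["tvec"]
    t=np.arctan2(np.hypot(Q[:,0],Q[:,1]),Q[:,2]);a=np.arctan2(Q[:,1],Q[:,0]);f=p["K"][0,0]
    return np.c_[f*t*np.cos(a)+p["K"][0,2],f*t*np.sin(a)+p["K"][1,2]]
E
python3 - <<'E'
from h import *
p=np.load("w1.npz")
for z in(109,133): print(z,wproj(p,place(LID,np.array([[a,b,z] for a in(-85,-75) for b in(-25,25)])*1e-3)).round(1).tolist())
print("far corners",wproj(p,place(LID,np.array([[91,-86,109],[-91,-86,109]])*1e-3)).round(1).tolist())
print("tcp",wproj(p,[r.get_state()["tcp_pos"]]))
E
```

```text
109 [[281.7, 191.3], [281.1, 259.3], [266.5, 191.3], [267.0, 259.3]]
133 [[282.7, 202.2], [281.9, 276.3], [265.6, 202.2], [266.4, 276.4]]
far corners [[44.9, 115.3], [291.8, 97.3]]
tcp [[272.57670805 264.7501647 ]]
```

Request:
{"name": "carry_out", "arguments": {"moves": [[-2, 0, -20, 0, 0, 0, 50], [-2, 0, -38, 0, 0, 0, 50], [-2, 0, -46, 0, 0, 0, 50], [-2, 0, -47, 0, 0, 0, 50], [-2, 0, -47, 0, 0, 0, 30]], "squeeze": 45}}

```text
time_s: 3.15
tcp_pos: [0.458, -0.3461, 0.1147]
eef_rot: [-135.6, 89.9, -31.4]
contact_force: [0.1, 0.1, 0.8]
gripper_width: 0.04
```

Request:
{"name": "carry_out", "arguments": {"moves": [[0, 0, 0, 0, 0, 0, 20], [0, 0, 0, 0, 0, 0, 0], [0, 0, 0, 0, 0, 0, 0], [0, 0, 0, 0, 0, 0, 0], [0, 0, 0, 0, 0, 0, 0]], "squeeze": 45}}

```text
time_s: 3.65
tcp_pos: [0.4572, -0.3464, 0.1139]
eef_rot: [-146.5, 90.0, -42.4]
contact_force: [-0.1, 1.3, 2.8]
gripper_width: 0.0096
```

Request:
{"name": "carry_out", "arguments": {"moves": [[0, 0, 6, 0, 0, 0, 0], [0, 0, 18, 0, 0, 0, 0], [0, 0, 35, 0, 0, 0, 0], [0, 0, 55, 0, 0, 0, 0], [0, 0, 60, 0, 0, 0, 0]]}}

```text
time_s: 4.15
tcp_pos: [0.4584, -0.3469, 0.1765]
eef_rot: [-132.0, 89.8, -27.8]
contact_force: [-0.2, 0.6, -1.9]
gripper_width: 0.0096
```

```bash
python3 - <<'E'
from h import *
i=r.capture("side");cv2.imwrite("pics/s1.png",i)
go([.456,-.348,.173],14)
E
```

```text
t 4.2 tcp [ 458.3 -346.8  176.1] j [-17.6  13.2 -16.5   0.  -60.   31.7] F [ 0.9  0.5 -1.2] w 9.6
shift [-2.3 -1.2 -3.1]
turn [-5.4000e-03  2.4000e-03  3.1397e+00]
turn [ 0.0015  0.0034 -0.0019]
```

View pics/s1.png

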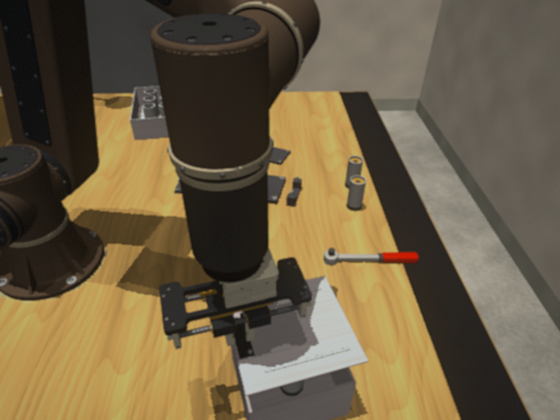

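The lid is lifted and level in the grip, and the sleeve shows in the tub at (292,387). Next I'll carry the lid to the open bench.

Request:
{"name": "carry_out", "arguments": {"moves": [[-2, 15, 0, 0, 0, 0, 0], [-5, 45, 0, 0, 0, 0, 0], [-8, 80, 0, 0, 0, 0, 0], [-11, 115, 0, 0, 0, 0, 0], [-14, 150, 0, 0, 0, 0, 0]]}}

```text
time_s: 4.7
tcp_pos: [0.4418, -0.1945, 0.1725]
eef_rot: [60.5, 89.9, 164.6]
contact_force: [0.2, 1.1, -0.9]
gripper_width: 0.0098
```

Request:
{"name": "carry_out", "arguments": {"moves": [[-4, 35, -10, 0, 0, 0, 0], [-8, 70, -30, 0, 0, 0, 0], [-11, 95, -60, 0, 0, 0, 0], [-12, 112, -95, 0, 0, 0, 0], [-12, 115, -120, 0, 0, 0, 0]]}}

```text
time_s: 5.2
tcp_pos: [0.4292, -0.0796, 0.0516]
eef_rot: [69.5, 89.9, 173.7]
contact_force: [0.9, -0.4, -2.1]
gripper_width: 0.0096
```

Request:
{"name": "carry_out", "arguments": {"moves": [[0, 0, -12, 0, 0, 0, 0], [0, 0, -20, 0, 0, 0, 0], [0, 0, -26, 0, 0, 0, 0], [0, 0, -29, 0, 0, 0, 0], [0, 0, -29, 0, 0, 0, 0]]}}

```text
time_s: 5.7
tcp_pos: [0.4312, -0.0814, 0.0246]
eef_rot: [80.3, 90.0, -175.7]
contact_force: [-0.1, -0.1, -1.1]
gripper_width: 0.0096
```

Request:
{"name": "carry_out", "arguments": {"moves": [[0, 0, -2, 0, 0, 0, 0], [0, 0, -4, 0, 0, 0, 0], [0, 0, -5.5, 0, 0, 0, 0], [0, 0, -6.5, 0, 0, 0, 0], [0, 0, -6.5, 0, 0, 0, 0]]}}

```text
time_s: 6.2
tcp_pos: [0.4312, -0.0813, 0.018]
eef_rot: [91.6, 90.0, -164.3]
contact_force: [-0.2, 0.1, -1.5]
gripper_width: 0.0098
```

Request:
{"name": "carry_out", "arguments": {"moves": [[0, 0, -0.5, 0, 0, 0, 0], [0, 0, -1, 0, 0, 0, 0], [0, 0, -1, 0, 0, 0, 0]]}}

```text
time_s: 6.5
tcp_pos: [0.4313, -0.0812, 0.0171]
eef_rot: [-91.0, 90.0, 13.1]
contact_force: [-0.1, -0.8, -1.9]
gripper_width: 0.0099
```

Request:
{"name": "carry_out", "arguments": {"moves": [[0, 0, -0.5, 0, 0, 0, 0], [0, 0, -1, 0, 0, 0, 0], [0, 0, -1, 0, 0, 0, 0]]}}

```text
time_s: 6.8
tcp_pos: [0.4313, -0.0812, 0.0168]
eef_rot: [-123.3, 90.0, -19.2]
contact_force: [-3.6, 1.1, 11.3]
gripper_width: 0.0098
```

Request:
{"name": "carry_out", "arguments": {"moves": [[0, 0, -0.5, 0, 0, 0, 0], [0, 0, -1, 0, 0, 0, 0], [0, 0, -1, 0, 0, 0, 0]]}}

```text
time_s: 7.1
tcp_pos: [0.4313, -0.0812, 0.0167]
eef_rot: [-123.8, 90.0, -19.7]
contact_force: [-9.0, 3.5, 29.6]
gripper_width: 0.0096
```

Request:
{"name": "carry_out", "arguments": {"moves": [[0, 0, 1.5, 0, 0, 0, 0], [0, 0, 1.5, 0, 0, 0, 15], [0, 0, 1.5, 0, 0, 0, 30], [0, 0, 1.5, 0, 0, 0, 40], [0, 0, 1.5, 0, 0, 0, 40]]}}

```text
time_s: 7.6
tcp_pos: [0.4312, -0.0813, 0.0164]
eef_rot: [92.2, 90.0, -163.7]
contact_force: [0.6, 0.2, 0.3]
gripper_width: 0.0311
```

Request:
{"name": "carry_out", "arguments": {"moves": [[0, 0, 2, 0, 0, 0, 40], [0, 0, 20, 0, 0, 0, 40], [0, 0, 60, 0, 0, 0, 40], [0, 0, 105, 0, 0, 0, 60], [0, 0, 150, 0, 0, 0, 70]]}}

```text
time_s: 8.1
tcp_pos: [0.4306, -0.0814, 0.1683]
eef_rot: [94.1, 90.0, -161.8]
contact_force: [0.9, 0.8, -1.6]
gripper_width: 0.0457
```

```bash
python3 - <<'E'
from h import *
a=r.capture("top");b=r.capture("side");cv2.imwrite("pics/t2.png",a);cv2.imwrite("pics/s2.png",b)
c=cv2.resize(a[140:280,240:520],None,fx=2,fy=2);d=cv2.resize(b[200:420,180:400],None,fx=1.36,fy=1.36)
cv2.imwrite("pics/lidtub.png",np.hstack([np.pad(c,((0,20),(0,0),(0,0))),d[:300]])[:, :800])
go(np.r_[LID[:2],.2],14)
E
```

```text
Traceback (most recent call last):
ValueError: all the input array dimensions except for the concatenation axis must match exactly, but along dimension 0, the array at index 0 has size 300 and the array at index 1 has size 299
```

```bash
python3 - <<'E'
from h import *
a=cv2.imread("pics/t2.png");b=cv2.imread("pics/s2.png")
c=cv2.resize(a[130:270,270:510],(480,280));d=cv2.resize(b[200:420,180:400],(280,280))
cv2.imwrite("pics/lidtub.png",cv2.convertScaleAbs(np.hstack([c,d]),alpha=1.5))
go(np.r_[LID[:2],.2],14)
E
```

```text
t 8.2 tcp [434.8 -81.  172.6] j [ 15.2   0.4 -32.3   0.1 -56.8  -1.2] F [ 0.3 -0.4 -0.9] w 53.7
shift [ 101.1 -247.4   27.4]
turn [-1.6500e-02 -1.6000e-03  3.1387e+00]
turn [-0.001   0.0105 -0.0028]
```

View pics/lidtub.png

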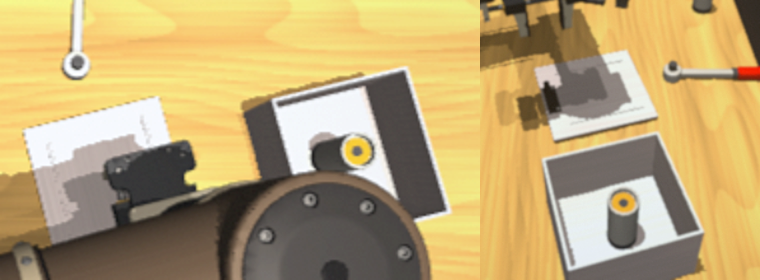

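The lid lies flat on the bench. The sleeve's top shows at top px ≈(449,205.5) and side px ≈(293,360).

```bash
cat >> h.py <<'E'
def ray(n,u,z):
    p=r.camera_params(n);A=R.from_rotvec(p["rvec"].ravel()).as_matrix();c=-A.T@p["tvec"].ravel()
    d=A.T@np.linalg.inv(p["K"])@[u[0],u[1],1];return c+d*(z-c[2])/d[2]
E
python3 - <<'E'
from h import *
for n,f,box in(("top","t2",(430,190,470,225)),("side","s2",(275,335,315,385))):
    i=cv2.imread(f"pics/{f}.png");x0,y0,x1,y1=box
    h=cv2.cvtColor(i[y0:y1,x0:x1],cv2.COLOR_BGR2HSV);m=cv2.inRange(h,(15,120,70),(35,255,255))
    k,l,st,ce=cv2.connectedComponentsWithStats(m);j=1+st[1:,4].argmax();u=(st[j,0]+(st[j,2]-1)/2+x0,st[j,1]+(st[j,3]-1)/2+y0)
    print(n,u,st[j],ray(n,u,.087))
print("lid centre tub frame",LID)
E
```

```text
top (np.float64(448.5), np.float64(205.0)) [ 12   9  14  13 112] [ 0.54258866 -0.33342149  0.087     ]
side (np.float64(292.5), np.float64(358.5)) [  9  16  18  16 198] [ 0.54158095 -0.33098858  0.087     ]
lid centre tub frame [ 0.5359    -0.3284     0.2443461]
```

Request:
{"name": "carry_out", "arguments": {"moves": [[18, -42, 5, 0, 0, 0, 70], [36, -84, 5, 0, 0, 0, 70], [54, -126, 5, 0, 0, 0, 70], [72, -168, 5, 0, 0, 0, 70], [89, -209, 5, 0, 0, 0, 70]], "squeeze": 60}}

```text
time_s: 8.7
tcp_pos: [0.5207, -0.2922, 0.1714]
eef_rot: [69.9, 90.0, 174.0]
contact_force: [1.1, 1.0, 0.3]
gripper_width: 0.0614
```

Request:
{"name": "carry_out", "arguments": {"moves": [[16, -36, 0, 0, 0, 0, 70], [20, -42, 0, 0, 0, 0, 70], [20, -42, 0, 0, 0, 0, 70]]}}

```text
time_s: 9.0
tcp_pos: [0.54, -0.3333, 0.1704]
eef_rot: [58.7, 89.9, 162.7]
contact_force: [-0.2, 0.3, -0.0]
gripper_width: 0.0612
```

```bash
python3 - <<'E'
from h import *
go([.542,-.332,.055],14)
p=r.camera_params("wrist");i=r.capture("wrist");cv2.imwrite("pics/w3.png",i)
h=cv2.cvtColor(i,cv2.COLOR_BGR2HSV);m=cv2.inRange(h,(15,130,70),(35,255,255))
k,l,st,ce=cv2.connectedComponentsWithStats(m)
for s in st[1:]:
    if s[4]>150: print(s)
P=[[.542,-.332,.087],[.542,-.332,.094]];print(wproj(p,P))
t=np.linspace(0,6.28,60)
for rr,z in((.021,.094),):
    for u in wproj(p,np.c_[.542+rr*np.cos(t),-.332+rr*np.sin(t),0*t+z]): cv2.circle(i,tuple(int(v) for v in u),1,(0,255,0),-1)
cv2.imwrite("pics/w3m.png",i)
E
```

```text
t 9.0 tcp [ 540.  -333.3  170.4] j [-14.1  19.1  -9.1  -0.  -61.9  28.1] F [-0.2  0.3 -0. ] w 61.2
shift [   2.     1.3 -115.4]
turn [-2.6000e-03  8.0000e-04 -3.1412e+00]
turn [-0.0005 -0.0017  0.0004]
[ 121  145   52  127 2495]
[254 197  38  36 891]
[152 278  18  48 411]
[380 278  19  48 445]
[207 318  47  13 386]
[ 198  324  291   33 3257]
[541 397  19  23 220]
[[271.44167801 214.19576323]
 [271.36927194 217.24510254]]
```

View pics/w3m.png

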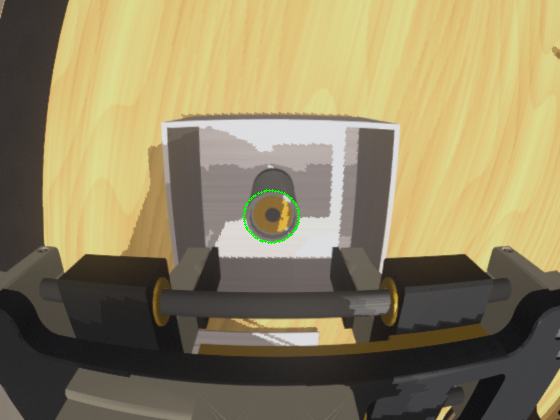

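The sleeve top ring matches the prediction to about 1 px. Now I'll descend and grip.

Request:
{"name": "carry_out", "arguments": {"moves": [[2, 1, -25, 0, 0, 0, 70], [2, 1, -60, 0, 0, 0, 70], [2, 1, -90, 0, 0, 0, 70], [2, 1, -110, 0, 0, 0, 70], [2, 1, -116, 0, 0, 0, 70]]}}

```text
time_s: 9.55
tcp_pos: [0.5405, -0.3293, 0.0536]
eef_rot: [53.3, 89.8, 157.5]
contact_force: [0.5, -0.3, 0.1]
gripper_width: 0.0614
```

Request:
{"name": "carry_out", "arguments": {"moves": [[0, 0, 0, 0, 0, 0, 60], [0, 0, 0, 0, 0, 0, 45], [0, 0, 0, 0, 0, 0, 30], [0, 0, 0, 0, 0, 0, 20], [0, 0, 0, 0, 0, 0, 20]]}}

```text
time_s: 10.05
tcp_pos: [0.5429, -0.3315, 0.0571]
eef_rot: [-123.4, 89.9, -19.3]
contact_force: [-1.8, 2.1, 7.0]
gripper_width: 0.0414
```

Request:
{"name": "carry_out", "arguments": {"moves": [[0, 0, 0, 0, 0, 0, 20], [0, 0, 0, 0, 0, 0, 20]]}}

```text
time_s: 10.25
tcp_pos: [0.5429, -0.3315, 0.0571]
eef_rot: [-123.6, 89.9, -19.5]
contact_force: [-1.1, 2.2, 6.6]
gripper_width: 0.0409
```

```bash
python3 - <<'E'
from h import *
go([.542,-.332,.055],14)
E
```

```text
t 10.25 tcp [ 542.9 -331.5   57.1] j [-13.9  25.4 -16.    0.  -48.4  27.9] F [-1.1  2.2  6.6] w 40.9
shift [-0.9 -0.5 -2.1]
turn [-3.2000e-03  1.1000e-03  3.1397e+00]
turn [ 0.0007  0.002  -0.0019]
```

Request:
{"name": "carry_out", "arguments": {"moves": [[0, 0, 8, 0, 0, 0, 20], [0, 0, 30, 0, 0, 0, 20], [0, 0, 65, 0, 0, 0, 20], [0, 0, 100, 0, 0, 0, 20], [0, 0, 125, 0, 0, 0, 20]]}}

```text
time_s: 10.75
tcp_pos: [0.5425, -0.3314, 0.1832]
eef_rot: [-122.1, 89.9, -18.0]
contact_force: [0.4, 0.5, -3.9]
gripper_width: 0.0414
```

Request:
{"name": "carry_out", "arguments": {"moves": [[-1, 10, 0, 0, 0, 0.02, 20], [-2, 32, 0, 0, 0, 0.06, 20], [-5, 66, 0, 0, 0, 0.12, 20], [-8, 103, 0, 0, 0, 0.18, 20], [-11, 140, 0, 0, 0, 0.25, 20]]}}

```text
time_s: 11.25
tcp_pos: [0.5298, -0.1897, 0.1794]
eef_rot: [40.2, 89.9, 158.8]
contact_force: [1.3, 1.0, -3.5]
gripper_width: 0.041
```

Request:
{"name": "carry_out", "arguments": {"moves": [[-3, 37, 0, 0, 0, 0.066, 20], [-6, 74, 0, 0, 0, 0.132, 20], [-9, 111, 0, 0, 0, 0.198, 20], [-12, 148, 0, 0, 0, 0.264, 20], [-15, 185, 0, 0, 0, 0.33, 20]]}}

```text
time_s: 11.75
tcp_pos: [0.5148, -0.0047, 0.1797]
eef_rot: [36.3, 89.9, 173.8]
contact_force: [1.6, -0.5, -3.2]
gripper_width: 0.0414
```

Request:
{"name": "carry_out", "arguments": {"moves": [[-3, 37, 0, 0, 0, 0.066, 20], [-6, 74, 0, 0, 0, 0.132, 20], [-9, 111, 0, 0, 0, 0.198, 20], [-12, 148, 0, 0, 0, 0.264, 20], [-15, 185, 0, 0, 0, 0.33, 20]]}}

```text
time_s: 12.25
tcp_pos: [0.4998, 0.18, 0.1797]
eef_rot: [37.3, 89.9, -166.3]
contact_force: [0.2, -1.3, -3.7]
gripper_width: 0.0411
```

Request:
{"name": "carry_out", "arguments": {"moves": [[-2, 30, 0, 0, 0, 0.06, 20], [-3, 60, 0, 0, 0, 0.11, 20], [-4, 80, 0, 0, 0, 0.153, 20], [-4, 90, 0, 0, 0, 0.153, 20], [-4, 90, 0, 0, 0, 0.153, 20]]}}

```text
time_s: 12.75
tcp_pos: [0.4967, 0.2694, 0.1798]
eef_rot: [51.1, 89.9, -143.9]
contact_force: [0.1, -0.8, -4.2]
gripper_width: 0.0412
```

```bash
python3 - <<'E'
from h import *
P=place(FIX,[[.015,0,.0651]])[0];go(P,75)
a=r.capture("top");b=r.capture("side");w=r.capture("wrist")
for n,i in zip("tsw",(a,b,w)):cv2.imwrite(f"pics/{n}4.png",i)
cv2.imwrite("pics/p4.png",np.hstack([cv2.resize(b[60:240,180:380],(360,324)),cv2.resize(w,(432,324))]))
E
```

```text
t 12.75 tcp [496.7 269.4 179.8] j [ 48.3  12.4 -17.2  -0.  -60.5  26.7] F [ 0.1 -0.8 -4.2] w 41.2
shift [   0.6   -1.  -114.7]
turn [1.5000e-03 1.1000e-03 3.1412e+00]
turn [ 0.0007 -0.001  -0.0004]
```

View pics/p4.png

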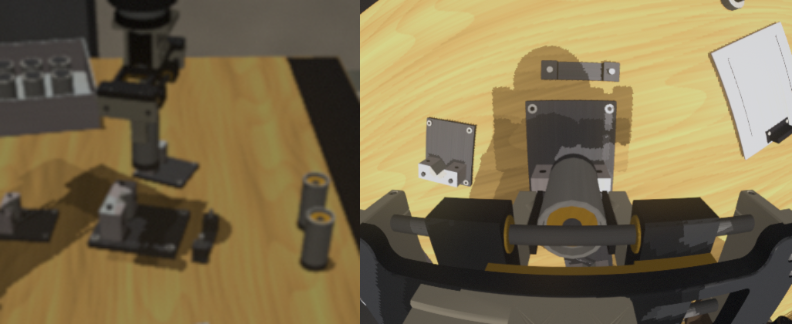

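The sleeve is held upright over the fixture plate and lines up with the vee in the wrist view. Lowering it now.

Request:
{"name": "carry_out", "arguments": {"moves": [[0, -1, -20, 0, 0, 0, 20], [0, -1, -50, 0, 0, 0, 20], [0, -1, -80, 0, 0, 0, 20], [0, -1, -100, 0, 0, 0, 20], [0, -1, -107, 0, 0, 0, 20]]}}

```text
time_s: 13.4
tcp_pos: [0.4962, 0.2657, 0.0715]
eef_rot: [57.6, 89.8, -137.5]
contact_force: [-0.8, -0.6, -2.7]
gripper_width: 0.0414
```

Request:
{"name": "carry_out", "arguments": {"moves": [[0, 0, -1.5, 0, 0, 0, 20], [0, 0, -3, 0, 0, 0, 20], [0, 0, -4.5, 0, 0, 0, 20], [0, 0, -5.5, 0, 0, 0, 20], [0, 0, -5.5, 0, 0, 0, 20]]}}

```text
time_s: 13.9
tcp_pos: [0.4974, 0.268, 0.0686]
eef_rot: [-117.2, 89.9, 47.8]
contact_force: [-0.3, -0.1, -3.0]
gripper_width: 0.0413
```

Request:
{"name": "carry_out", "arguments": {"moves": [[0, 0, -0.6, 0, 0, 0, 20], [0, 0, -1.2, 0, 0, 0, 20], [0, 0, -1.8, 0, 0, 0, 20], [0, 0, -2.4, 0, 0, 0, 20], [0, 0, -2.4, 0, 0, 0, 20]]}}

```text
time_s: 14.4
tcp_pos: [0.4972, 0.2677, 0.0655]
eef_rot: [64.1, 90.0, -130.9]
contact_force: [0.3, 1.3, -3.1]
gripper_width: 0.0407
```

Request:
{"name": "carry_out", "arguments": {"moves": [[0, 0, -0.4, 0, 0, 0, 20], [0, 0, -0.8, 0, 0, 0, 20], [0, 0, -0.8, 0, 0, 0, 20]]}}

```text
time_s: 14.7
tcp_pos: [0.4973, 0.2678, 0.0652]
eef_rot: [-154.5, 90.0, 10.6]
contact_force: [-0.8, -0.9, 1.8]
gripper_width: 0.0414
```

The sleeve is down on the plate with about 5 N of load. Now I'll slide it into the vee.

Request:
{"name": "carry_out", "arguments": {"moves": [[-2, 0.5, 0, 0, 0, 0, 20], [-4.5, 1.2, 0, 0, 0, 0, 20], [-7, 1.9, 0, 0, 0, 0, 20], [-9, 2.4, 0, 0, 0, 0, 20], [-9, 2.4, 0, 0, 0, 0, 20]]}}

```text
time_s: 15.2
tcp_pos: [0.4882, 0.2706, 0.0651]
eef_rot: [-120.0, 90.0, 45.1]
contact_force: [0.2, 0.5, 1.0]
gripper_width: 0.0409
```

Request:
{"name": "carry_out", "arguments": {"moves": [[-1, 0.3, 0, 0, 0, 0, 20], [-2, 0.5, 0, 0, 0, 0, 20], [-3, 0.8, 0, 0, 0, 0, 20], [-3, 0.8, 0, 0, 0, 0, 20]]}}

```text
time_s: 15.6
tcp_pos: [0.4855, 0.2712, 0.0651]
eef_rot: [-128.7, 90.0, 36.3]
contact_force: [2.4, -0.2, 2.8]
gripper_width: 0.0413
```

```bash
cat >> h.py <<'E'
def chk():
    go(place(FIX,[[0,0,.0651]])[0],75);s=r.get_state();c,q=np.cos(FIX[2]),np.sin(FIX[2]);F=s["contact_force"];d=s["tcp_pos"]-[FIX[0],FIX[1],0]
    print("fix frame F",(c*F[0]+q*F[1]).round(1),(-q*F[0]+c*F[1]).round(1),F[2].round(1),"pos mm",(1e3*(c*d[0]+q*d[1])).round(2),(1e3*(-q*d[0]+c*d[1])).round(2),"M",s["moment"].round(2))
E
python3 -c "from h import *;chk()"
```

```text
t 15.6 tcp [485.5 271.2  65.1] j [ 49.4  18.6 -26.1   0.  -45.3  25.6] F [ 2.4 -0.2  2.8] w 41.3
shift [-2.6  1.1 -0. ]
turn [-1.0000e-03 -7.0000e-04  3.1415e+00]
turn [-0.0004  0.0006 -0.0001]
fix frame F 2.4 0.4 2.8 pos mm 2.75 -0.42 M [-0.12 -1.12 -0.05]
```

Request:
{"name": "carry_out", "arguments": {"moves": [[-0.5, 0.13, 0, 0, 0, 0, 20], [-1, 0.26, 0, 0, 0, 0, 20], [-1, 0.26, 0, 0, 0, 0, 20]]}}

```text
time_s: 15.9
tcp_pos: [0.4845, 0.2714, 0.0651]
eef_rot: [-134.6, 90.0, 30.4]
contact_force: [3.7, -1.8, 4.3]
gripper_width: 0.0414
```

Request:
{"name": "carry_out", "arguments": {"moves": [[-0.5, 0.13, 0, 0, 0, 0, 20], [-0.5, 0.13, 0, 0, 0, 0, 20]]}}

```text
time_s: 16.1
tcp_pos: [0.484, 0.2715, 0.0651]
eef_rot: [-132.6, 90.0, 32.4]
contact_force: [3.6, -0.4, 4.3]
gripper_width: 0.0414
```

```bash
python3 -c "from h import *;chk()"
```

```text
t 16.1 tcp [484.  271.5  65.1] j [ 49.5  18.5 -26.2   0.  -45.2  25.5] F [ 3.6 -0.4  4.3] w 41.4
shift [-1.1  0.8 -0. ]
turn [-9.0000e-04 -6.0000e-04  3.1415e+00]
turn [-0.0004  0.0006 -0.0001]
fix frame F 3.6 0.5 4.3 pos mm 1.27 -0.47 M [-0.38 -1.71 -0.06]
```

Request:
{"name": "carry_out", "arguments": {"moves": [[-0.5, 0.13, 0, 0, 0, 0, 20], [-0.5, 0.13, 0, 0, 0, 0, 20]]}}

```text
time_s: 16.3
tcp_pos: [0.4835, 0.2717, 0.0651]
eef_rot: [-132.1, 90.0, 32.9]
contact_force: [5.0, -1.3, 5.9]
gripper_width: 0.0413
```

Request:
{"name": "carry_out", "arguments": {"moves": [[-0.5, 0.13, 0, 0, 0, 0, 20], [-0.5, 0.13, 0, 0, 0, 0, 20]]}}

```text
time_s: 16.5
tcp_pos: [0.483, 0.2718, 0.0651]
eef_rot: [-136.9, 90.0, 28.1]
contact_force: [5.4, -0.8, 5.6]
gripper_width: 0.0413
```

```bash
python3 -c "from h import *;chk()"
```

```text
t 16.5 tcp [483.  271.8  65.1] j [ 49.6  18.4 -26.3   0.  -45.2  25.4] F [ 5.4 -0.8  5.6] w 41.3
shift [-0.1  0.5 -0. ]
turn [-9.0000e-04 -5.0000e-04  3.1414e+00]
turn [-0.0003  0.0006 -0.0002]
fix frame F 5.4 0.6 5.6 pos mm 0.22 -0.5 M [-0.35 -1.94 -0.08]
```

```bash
python3 - <<'E'
from h import *
w=r.capture("wrist");s=r.capture("side");t=r.capture("top")
for n,i in zip("tsw",(t,s,w)):cv2.imwrite(f"pics/{n}5.png",i)
o=cv2.imread("pics/w4.png")
def brass(i):
    h=cv2.cvtColor(i[240:340,240:330],cv2.COLOR_BGR2HSV);m=cv2.inRange(h,(12,120,60),(35,255,255));k,l,st,ce=cv2.connectedComponentsWithStats(m);j=1+st[1:,4].argmax();return st[j],ce[j]
print(brass(o),brass(w))
T=o[262:318,255:312]
res=cv2.matchTemplate(w,T,cv2.TM_CCOEFF_NORMED);print(cv2.minMaxLoc(res))
cv2.imwrite("pics/p5.png",np.hstack([cv2.resize(o[170:340,190:380],(380,340)),cv2.resize(w[170:340,190:380],(380,340))]))
E
```

```text
(array([   2,   27,   66,   26, 1157], dtype=int32), array([34.25410545, 40.42437338])) (array([   2,   28,   66,   25, 1140], dtype=int32), array([34.32280702, 40.60175439]))
(-0.6881968379020691, 0.9970998167991638, (121, 350), (255, 262))
```

View pics/p5.png

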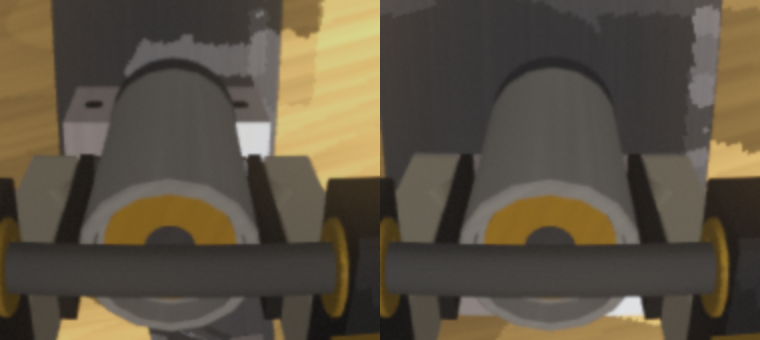

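The sleeve hasn't tilted in the grip: the brass has shifted less than 0.3 px. So the force so far is mostly drag on the plate. I'll ease the downward load and keep going.

Request:
{"name": "carry_out", "arguments": {"moves": [[-0.3, 0.08, 0.3, 0, 0, 0, 20], [-0.5, 0.13, 0.3, 0, 0, 0, 20], [-0.5, 0.13, 0.3, 0, 0, 0, 20]]}}

```text
time_s: 16.95
tcp_pos: [0.4823, 0.2718, 0.0651]
eef_rot: [-140.3, 90.0, 24.7]
contact_force: [6.0, -1.0, 2.2]
gripper_width: 0.0408
```

Request:
{"name": "carry_out", "arguments": {"moves": [[-0.5, 0.13, 0, 0, 0, 0, 20], [-0.5, 0.13, 0, 0, 0, 0, 20]]}}

```text
time_s: 17.15
tcp_pos: [0.4821, 0.272, 0.0652]
eef_rot: [-155.5, 90.0, 9.6]
contact_force: [6.9, -1.3, 2.3]
gripper_width: 0.0413
```

```bash
python3 -c "from h import *;chk()"
```

```text
t 17.15 tcp [482.1 272.   65.2] j [ 49.7  18.4 -26.4   0.  -45.2  25.3] F [ 6.9 -1.3  2.3] w 41.3
shift [ 0.8  0.3 -0.1]
turn [-1.2000e-03 -2.0000e-04  3.1412e+00]
turn [-0.0001  0.0008 -0.0004]
fix frame F 7.0 0.5 2.3 pos mm -0.65 -0.5 M [-0.47 -2.75  0.04]
```

Request:
{"name": "carry_out", "arguments": {"moves": [[-0.5, 0.13, 0, 0, 0, 0, 20], [-0.5, 0.13, 0, 0, 0, 0, 20], [-0.5, 0.13, 0, 0, 0, 0, 20]]}}

```text
time_s: 17.45
tcp_pos: [0.4819, 0.2721, 0.0652]
eef_rot: [-159.7, 89.9, 5.3]
contact_force: [9.3, -2.2, 0.2]
gripper_width: 0.0416
```

Request:
{"name": "carry_out", "arguments": {"moves": [[-0.5, 0.13, 0, 0, 0, 0, 20], [-0.5, 0.13, 0, 0, 0, 0, 20], [-0.5, 0.13, 0, 0, 0, 0, 20]]}}

```text
time_s: 17.75
tcp_pos: [0.4817, 0.2724, 0.0652]
eef_rot: [-151.7, 89.9, 13.3]
contact_force: [8.9, -0.6, -1.3]
gripper_width: 0.0412
```

```bash
python3 -c "from h import *;chk()"
```

```text
t 17.75 tcp [481.7 272.4  65.2] j [ 49.8  18.4 -26.5   0.1 -45.1  25.2] F [ 8.9 -0.6 -1.3] w 41.2
shift [ 1.2 -0.1 -0.1]
turn [-2.5000e-03 -6.0000e-04  3.1409e+00]
turn [-0.0004  0.0016 -0.0006]
fix frame F 8.8 1.7 -1.3 pos mm -1.16 -0.22 M [-0.62 -3.86  0.05]
```

Request:
{"name": "carry_out", "arguments": {"moves": [[-0.5, 0.13, -0.1, 0, 0, 0, 20], [-0.5, 0.13, -0.1, 0, 0, 0, 20], [-0.5, 0.13, -0.1, 0, 0, 0, 20]]}}

```text
time_s: 18.05
tcp_pos: [0.4815, 0.2727, 0.0652]
eef_rot: [-146.8, 89.9, 18.2]
contact_force: [10.5, -1.3, -0.4]
gripper_width: 0.0415
```

Request:
{"name": "carry_out", "arguments": {"moves": [[-0.5, 0.13, -0.1, 0, 0, 0, 20], [-0.5, 0.13, -0.1, 0, 0, 0, 20], [-0.5, 0.13, -0.1, 0, 0, 0, 20]]}}

```text
time_s: 18.35
tcp_pos: [0.4813, 0.2731, 0.0652]
eef_rot: [-142.7, 89.8, 22.4]
contact_force: [11.0, -1.8, -0.0]
gripper_width: 0.0411
```

```bash
python3 -c "from h import *;chk()"
```

```text
t 18.35 tcp [481.3 273.1  65.2] j [ 49.9  18.3 -26.5   0.1 -45.   25.1] F [11.  -1.8 -0. ] w 41.1
shift [ 1.6 -0.8 -0.1]
turn [-4.1000e-03 -1.7000e-03  3.1407e+00]
turn [-0.0011  0.0026 -0.0009]
fix frame F 11.1 1.1 -0.0 pos mm -1.73 0.32 M [-0.54 -4.6   0.08]
```

Since contact, the tool has slid about 45°, towards +y and -x, which suggests only one face is carrying it. I'll probe towards fixture +y.

Request:
{"name": "carry_out", "arguments": {"moves": [[0.15, 0.6, 0, 0, 0, 0, 20], [0.15, 0.6, 0, 0, 0, 0, 20], [0.15, 0.6, 0, 0, 0, 0, 20]]}}

```text
time_s: 18.65
tcp_pos: [0.4812, 0.2734, 0.0652]
eef_rot: [-148.6, 89.9, 16.5]
contact_force: [11.1, -2.2, 1.1]
gripper_width: 0.041
```

```bash
python3 -c "from h import *;chk()"
```

```text
t 18.65 tcp [481.2 273.4  65.2] j [ 49.9  18.3 -26.5   0.1 -45.1  25. ] F [11.1 -2.2  1.1] w 41.0
shift [ 1.7 -1.1 -0.1]
turn [-3.3000e-03 -1.0000e-03  3.1409e+00]
turn [-0.0006  0.0021 -0.0007]
fix frame F 11.3 0.8 1.1 pos mm -1.94 0.6 M [-0.7  -4.12  0.05]
```

Request:
{"name": "carry_out", "arguments": {"moves": [[0.15, 0.6, 0, 0, 0, 0, 20], [0.15, 0.6, 0, 0, 0, 0, 20], [0.15, 0.6, 0, 0, 0, 0, 20]]}}

```text
time_s: 18.95
tcp_pos: [0.481, 0.2737, 0.0652]
eef_rot: [-157.3, 89.9, 7.7]
contact_force: [8.5, -2.7, 1.4]
gripper_width: 0.0412
```

```bash
python3 -c "from h import *;chk()"
```

```text
t 18.95 tcp [481.  273.7  65.2] j [ 50.   18.4 -26.5   0.1 -45.1  25. ] F [ 8.5 -2.7  1.4] w 41.2
shift [ 1.9 -1.4 -0.1]
turn [-2.400e-03 -3.000e-04  3.141e+00]
turn [-0.0002  0.0015 -0.0005]
fix frame F 8.9 -0.4 1.4 pos mm -2.18 0.86 M [-0.82 -3.7   0.13]
```

Request:
{"name": "carry_out", "arguments": {"moves": [[0.2, 0.6, 0, 0, 0, 0, 20], [0.3, 1.2, 0, 0, 0, 0, 20], [0.3, 1.2, 0, 0, 0, 0, 20]]}}

```text
time_s: 19.25
tcp_pos: [0.4808, 0.2743, 0.0652]
eef_rot: [141.0, 89.9, -54.0]
contact_force: [7.2, -3.4, 4.9]
gripper_width: 0.0414
```

```bash
python3 -c "from h import *;chk()"
```

```text
t 19.25 tcp [480.8 274.3  65.2] j [ 50.   18.4 -26.4   0.1 -45.2  24.9] F [ 7.2 -3.4  4.9] w 41.4
shift [ 2.1 -2.  -0.1]
turn [-9.0000e-04  1.3000e-03  3.1412e+00]
turn [ 0.0008  0.0006 -0.0004]
fix frame F 7.8 -1.4 4.9 pos mm -2.53 1.43 M [-1.44 -2.98  0.02]
```

Request:
{"name": "carry_out", "arguments": {"moves": [[0.15, 0.6, 0, 0, 0, 0, 20], [0.15, 0.6, 0, 0, 0, 0, 20], [0.15, 0.6, 0, 0, 0, 0, 20]]}}

```text
time_s: 19.55
tcp_pos: [0.4807, 0.2746, 0.0652]
eef_rot: [112.3, 89.9, -82.6]
contact_force: [6.2, -4.6, 5.3]
gripper_width: 0.0413
```

```bash
python3 -c "from h import *;chk()"
```

```text
t 19.55 tcp [480.7 274.6  65.2] j [ 50.   18.4 -26.3   0.1 -45.3  24.9] F [ 6.2 -4.6  5.3] w 41.3
shift [ 2.2 -2.3 -0.1]
turn [-3.0000e-04  2.0000e-03  3.1413e+00]
turn [ 0.0013  0.0002 -0.0003]
fix frame F 7.1 -2.9 5.3 pos mm -2.69 1.66 M [-1.76 -2.62  0.01]
```

Request:
{"name": "carry_out", "arguments": {"moves": [[-0.3, 0.7, 0.2, 0, 0, 0, 20], [-0.6, 1.0, 0.3, 0, 0, 0, 20], [-0.6, 1.0, 0.3, 0, 0, 0, 20]]}}

```text
time_s: 19.85
tcp_pos: [0.4805, 0.2748, 0.0652]
eef_rot: [112.3, 89.9, -82.7]
contact_force: [11.3, -6.4, 2.7]
gripper_width: 0.0415
```

```bash
python3 -c "from h import *;chk()"
```

```text
t 19.85 tcp [480.5 274.8  65.2] j [ 50.1  18.4 -26.4   0.1 -45.3  24.8] F [11.3 -6.4  2.7] w 41.5
shift [ 2.4 -2.5 -0.1]
turn [-5.0000e-04  3.9000e-03  3.1413e+00]
turn [ 0.0025  0.0003 -0.0003]
fix frame F 12.5 -3.3 2.7 pos mm -2.97 1.81 M [-2.97 -4.33 -0.02]
```

Request:
{"name": "carry_out", "arguments": {"moves": [[-0.3, 0.6, 0, 0, 0, 0, 20], [-0.3, 0.6, 0, 0, 0, 0, 20], [-0.3, 0.6, 0, 0, 0, 0, 20]]}}

```text
time_s: 20.15
tcp_pos: [0.4804, 0.2749, 0.0652]
eef_rot: [113.1, 89.8, -81.9]
contact_force: [12.5, -9.9, 1.6]
gripper_width: 0.0409
```

```bash
python3 -c "from h import *;chk()"
```

```text
t 20.15 tcp [480.4 274.9  65.2] j [ 50.1  18.4 -26.4   0.2 -45.3  24.7] F [12.5 -9.9  1.6] w 40.9
shift [ 2.5 -2.6 -0.1]
turn [-7.0000e-04  4.9000e-03  3.1414e+00]
turn [ 0.0031  0.0004 -0.0002]
fix frame F 14.6 -6.3 1.6 pos mm -3.04 1.89 M [-3.83 -5.14  0.02]
```

Motion has stopped while Fy builds up, so both faces are now touched and the sleeve is home. Next I'll centre the lateral force and trim the push.

Request:
{"name": "carry_out", "arguments": {"moves": [[0.1, -0.6, 0, 0, 0, 0, 20], [0.1, -1.1, 0, 0, 0, 0, 20], [0.1, -1.1, 0, 0, 0, 0, 20], [0.1, -1.1, 0, 0, 0, 0, 20]]}}

```text
time_s: 20.55
tcp_pos: [0.4805, 0.2748, 0.0652]
eef_rot: [129.0, 89.9, -66.0]
contact_force: [11.8, -6.5, 1.5]
gripper_width: 0.041
```

```bash
python3 -c "from h import *;chk()"
```

```text
t 20.55 tcp [480.5 274.8  65.2] j [ 50.1  18.4 -26.4   0.1 -45.2  24.8] F [11.8 -6.5  1.5] w 41.0
shift [ 2.4 -2.5 -0.1]
turn [-1.1000e-03  2.6000e-03  3.1414e+00]
turn [ 0.0016  0.0007 -0.0002]
fix frame F 13.0 -3.2 1.5 pos mm -2.96 1.79 M [-2.45 -4.41 -0.03]
```

Request:
{"name": "carry_out", "arguments": {"moves": [[-0.1, -0.5, 0, 0, 0, 0, 20], [-0.1, -0.5, 0, 0, 0, 0, 20], [-0.1, -0.5, 0, 0, 0, 0, 20], [-0.1, -0.5, 0, 0, 0, 0, 20], [-0.1, -0.5, 0, 0, 0, 0, 20]]}}

```text
time_s: 21.05
tcp_pos: [0.4805, 0.2747, 0.0652]
eef_rot: [150.8, 89.9, -44.2]
contact_force: [10.6, -5.9, 0.7]
gripper_width: 0.0411
```

```bash
python3 - <<'E'
from h import *
F=[];c,q=np.cos(FIX[2]),np.sin(FIX[2])
for k in range(6):
    w=r.capture("wrist") if k%2 else r.capture("side")
    cv2.imwrite(f"pics/{'w' if k%2 else 's'}9.png",w)
    f=r.get_state()["contact_force"];F.append([c*f[0]+q*f[1],-q*f[0]+c*f[1],f[2]])
print(np.round(F,1).tolist(),np.mean(F,0));chk()
w=cv2.imread("pics/w9.png");s=cv2.imread("pics/s9.png")
print(cv2.minMaxLoc(cv2.matchTemplate(w,cv2.imread("pics/w4.png")[262:318,255:312],cv2.TM_CCOEFF_NORMED)))
cv2.imwrite("pics/p9.png",np.hstack([cv2.convertScaleAbs(cv2.resize(s[110:220,200:320],(400,367)),alpha=1.6),cv2.resize(w[150:360,170:400],(400,367))]))
E
```

```text
[[11.4, -0.8, 0.9], [11.9, -1.2, 0.7], [11.6, -1.9, 0.9], [10.9, -2.2, 1.0], [12.1, -1.4, 0.1], [12.1, -1.3, 1.6]] [11.6490721  -1.47769549  0.87753525]
t 21.35 tcp [480.5 274.7  65.2] j [ 50.1  18.4 -26.4   0.1 -45.2  24.8] F [11.3 -4.4  1.6] w 41.2
shift [ 2.4 -2.4 -0.1]
turn [-1.5000e-03  1.6000e-03  3.1413e+00]
turn [ 0.001   0.001  -0.0003]
fix frame F 12.1 -1.3 1.6 pos mm -2.98 1.72 M [-1.83 -4.38 -0.  ]
(-0.6882705092430115, 0.9966700077056885, (121, 350), (255, 262))
```

View pics/p9.png

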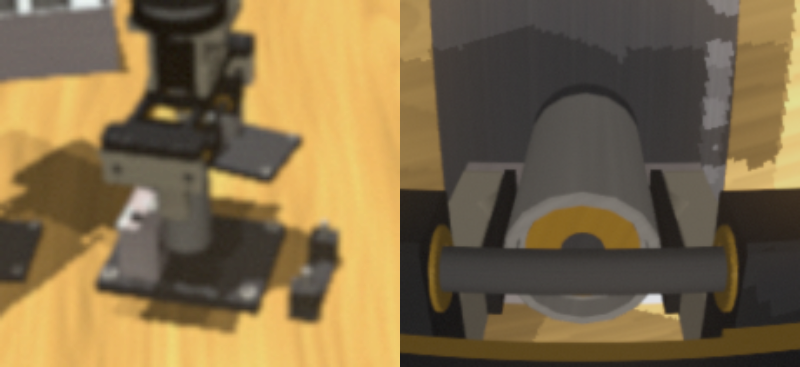

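```bash
python3 -c "
from h import *
chk();print(r.close_job());chk()"
```

```text
t 21.35 tcp [480.5 274.7  65.2] j [ 50.1  18.4 -26.4   0.1 -45.2  24.8] F [11.3 -4.4  1.6] w 41.2
shift [ 2.4 -2.4 -0.1]
turn [-1.5000e-03  1.6000e-03  3.1413e+00]
turn [ 0.001   0.001  -0.0003]
fix frame F 12.1 -1.3 1.6 pos mm -2.98 1.72 M [-1.83 -4.38 -0.  ]
the job is handed in; nothing more can be done
None
the job is handed in; nothing more can be done
```

I laid the lid flat on the bench and set the sleeve upright on the base plate. I then pressed it into the vee and handed the job in at about 21 s, still gripping and pushing.

**Last checks:**
- **Push:** it held steady at about 11.7 N towards the vee, with about 1.5 N sideways. By my estimate that puts roughly 9 N on the left face and 7 N on the right. I had no direct reading of either face force.
- **Sleeve:** it had not visibly moved or tilted in the grip. The tool was within about 0.1° of vertical, and its height matched the sleeve resting on the plate.
- **Lid and other parts:** the lid looked flat and let go in the pictures I took just after placing it. I never went near the wrench or finished sleeves, and the bridge was still beside the plate in the last picture. I did not measure any of their positions again.

**Disagreement:** the sleeve stopped about 3.4 mm from where my first camera fit put the seat (-3.0 mm in x, +1.7 mm in y). At first it touched only one face, so I nudged it sideways until it stopped moving and the sideways force built up. I took that stop, not the camera fit, as home. The fit could easily be a few millimetres off, but I did not measure the seat a second way.

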